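# Set the big ball valve half open for storage

### The job

Three valves are screwed to the stores bench. Before the large ball valve, the one with the long lever, goes into winter storage, turn its lever to half open: 45 degrees, midway between straight across its pipe (shut) and in line with it (open), so that nothing stays trapped in the ball. Let go of it there, and leave the handles of the other two valves, the small lever and the round handwheel, as they are.

Things in the scene. Friction and masses are not known exactly. Their poses are not given: they have to be found in the camera images.
- big_lever (a joint): Angle of the large ball valve's lever, rad: 0 = shut, straight across the pipe (stop); 1.571 = open, in line with the pipe (stop); 0.785 = half open. Grows counter-clockwise seen from above about a vertical pivot. Starts at 0 to 0.35. Stiff: about 0.35 N m (4 N at the grip point), no spring; stays where it is left.
- big_grip (a point): Middle of the black grip (75 long, 20 wide, 14 mm thick) of the large valve's lever: a level bar, 135 mm from pivot to end, 100 mm above the bench. Turns with it: z up, x along the lever to the pivot, 95 mm away at this height, y across. Nothing over 60 mm tall lies below the grip. The brass body (58 mm across) and pipe (34 mm across, 190 mm long, top at 62 mm) lie under the pivot, fixed.
- small_grip (a point): Middle of the grip of the small ball valve's short lever: same make and colours, but the lever is only 75 mm long and 13 mm wide, 78 mm above the bench, on a 21 mm pipe; the point is 54 mm from its pivot. It stands at any opening and must be left so.
- wheel_rim (a point): A point on the rim of the gate valve's black round handwheel (78 mm across, 112 mm above the bench), 34 mm from the wheel's centre, which lies along the point's +x axis. The wheel must be left as it is.
There are look-alikes about, which are no part of the job. Leave any turquoise look-alike of the part that bears big_lever alone.

How it is judged:
By the outcome, as a careful person would: the job done as asked, in the order asked, and still so for the second after the job is handed in, with the robot touching nothing.
It also fails if it takes over 29 s, if anything falls off the work surface, if the arm or the gripper's body presses on something with over 40 N, if the wrist force passes 120 N, or if a joint passes its speed limit or range.

### The arm

A 7-joint arm with a two-finger parallel gripper is mounted at the origin on the work surface. World frame = base frame: x ahead of the robot, y to its left, z up, the work surface at z = 0. Lengths are in mm, angles in rad, forces in N, time in s.
With the tool pointing down it reaches from about 350 to 900 mm from the base axis. Payload 7.2 kg.
Tool frame: the origin (TCP) lies midway between the tips of the shut fingers; the grasp point (between the pads) lies 19 mm behind it; z points along the fingers, y is the line along which they close (so a half turn about z gives the same grasp; the last joint's range is limited). The gripper opens to 85 mm and grips with 20 to 120 N. Pads are 22 mm wide; open, the fingers measure 114 mm over their backs; the gripper's body (76 mm by 85 mm) begins 54 mm behind the grasp point. The pads swing forward as they close: fully open they stand 13 mm farther back than shut.
Start: joints at [1.058, 0.411, -0.013, 1.596, 0.006, 1.134, -0.082], TCP at [268.912, -564.194, 231.297] pointing down, gripper open.
Joint ranges: [-2.95, 2.95], [-0.29, 1.99], [-1.47, 1.44], [0.14, 2.54], [-1.03, 4.17], [0.13, 1.85], [-2.86, 2.86]. Speed limits (rad/s): [2.39, 2.39, 3.01, 3.01, 3.14, 3.14, 3.14].

### API

Orientations are given as [roll, pitch, yaw] about the fixed x, y, z axes, in that order (R = Rz(yaw) Ry(pitch) Rx(roll)).
In Python, from station import manip, get_image, look_for, landmark_of gives the robot as it stands.
- The arm moves only by the shell command python3 -m creep 'ROWS'. ROWS is JSON, a list of rows, each an object with "delta_pos": the shift along the tool's x, y, z in mm, a list of three; "dr": the turn, a rotation vector about the tool's x, y, z in degrees, a list of three; "claw": the finger opening in mm, from 0 to 85.4. A call has 1 to 12 rows; each row shifts and turns the commanded pose from where the row before left it, along the tool's axes as they then stand; what a row does not reach is not made up. A row lasts 1/12 s, in which the tool goes at most 41.7 mm and 7.16 degrees, less where a joint would pass 70% of its speed; a pose out of reach is approached as far as the arm can. A call is refused whole if a number of a shift passes 41.7 or a number of a turn 7.16, either way. A call with a gripper value outside its range is refused whole. The fingers move at their own pace and stop on an object; the grip force is fixed at half the most. Time passes only in rows, so rows that do not move let the fingers close. It gives the time, the measured TCP pose, the force, the opening and the grip force at its end, in the units of the state.
- manip.get_obs(): the state, without advancing time (a new reading comes with each control period).
- get_image(name): name is "scene" or "top"; returns a dict with "frame" (420x560x3 uint8, red, green, blue), "fx", "fy", "cx", "cy" (pixels), "world_to_cam" (4x4, takes a point from world to camera coordinates). Camera axes: x right, y down, z forward; pixel columns grow to the right and rows downward; lengths in mm; the calibration is good to about 2 mm. A picture is of the moment at which its call begins. There is no depth.
- manip.close_job(): hands the job in; it is judged then, once.
Trained networks look in a picture, given as the dict that the camera call returned (one of the last four; its "shot" number tells which), for a name from the list of things; names that differ only in an ending like _2 or _b are one class to them, and where a whole thing is asked for, a point or a joint stands for the part that bears it (a point fixed in the world has none). Each returns a list of dicts, best first, with "confidence" (0 to 1); they miss things now and then, are a little off and sometimes report something else, mostly with a low value. They report only what shows in the picture. A call takes as long as a camera call. They do not tell look-alikes from the thing itself.
- look_for(picture, thing): "extent" ([left, top, width, height] in pixels, round what is visible of it).
- landmark_of(picture, thing): "at" ([column, row] in pixels: a listed point, or the origin of a listed thing).
The state is a dict: "time_s": time; "qpos": joint angles; "joint_vel": joint speeds; "effort": joint torques, N m; "position": TCP position; "tcp_rot": TCP orientation; "ft_force": force on the tool from outside, world axes, zero at the start; "ft_torque": the same for the moment, N m; "grip_width": opening from 0.0 (shut) to 1.0 (fully open); "grip_force": force on a finger pad.
Only numpy, scipy, OpenCV 4.12 (cv2) and the standard library are available. Lean on these libraries where they do the work, as an engineer would, in place of code of your own. Each camera call takes 0.05 s, during which the arm holds its last target. There are 200 camera calls.

## Working session

There is one attempt and no reset: what is moved stays moved. The work goes in short steps, Python scripts to look and compute and a shell command to move; the robot and the scene stay as the last step left them, time stands still between calls to the robot, and variables do not carry over. Pictures are saved under pics/ and viewed, at most 10 in all, crops included, and the job is handed in when it is done.

```bash
mkdir -p pics
cat > h.py <<'E'
import numpy as np, cv2
from station import manip, get_image, look_for, landmark_of
def ray(p,uv,z):
    T=np.array(p["world_to_cam"]);R=T[:3,:3];c=-R.T@T[:3,3]
    d=R.T@np.array([(uv[0]-p["cx"])/p["fx"],(uv[1]-p["cy"])/p["fy"],1.])
    return (c+d*(z-c[2])/d[2])[:3]
def proj(p,X):
    T=np.array(p["world_to_cam"]);q=T[:3,:3]@np.array(X)+T[:3,3]
    return np.array([q[0]/q[2]*p["fx"]+p["cx"],q[1]/q[2]*p["fy"]+p["cy"]])
E
python3 - <<'E'
from h import *
ims=[]
for n in("scene","top"):
    p=get_image(n); cv2.imwrite(f"pics/{n}0.png",p["frame"][:,:,::-1])
    for t,z in(("big_grip",100),("small_grip",78),("wheel_rim",112)):
        for d in landmark_of(p,t)[:4]: print(n,t,np.round(d["at"]),round(d["confidence"],2),ray(p,d["at"],z).round())
    for t in ("big_lever",):
        for d in look_for(p,t)[:4]: print(n,t,np.round(d["extent"]),round(d["confidence"],2))
o=manip.get_obs();print({k:np.round(o[k],3) for k in("time_s","position","tcp_rot","ft_force")})
E
```

```text
scene big_grip [213. 149.] 0.76 [ 212. -382.  100.]
scene big_grip [230. 186.] 0.75 [ 389. -240.  100.]
scene small_grip [405. 287.] 0.65 [589. 273.  78.]
scene wheel_rim [300. 228.] 0.95 [518.   8. 112.]
scene big_lever [200. 177.  39.  25.] 0.56
scene big_lever [180. 139.  42.  20.] 0.47
top big_grip [354. 235.] 0.91 [ 381. -250.  100.]
top big_grip [425. 315.] 0.58 [ 196. -409.  100.]
top small_grip [146. 161.] 0.55 [571. 279.  78.]
top wheel_rim [249. 175.] 0.8 [526.   8. 112.]
top big_lever [339. 196.  31.  52.] 0.96
top big_lever [410. 275.  39.  54.] 0.78
{'time_s': np.float64(0.5), 'position': array([ 268.863, -564.178,  231.251]), 'tcp_rot': array([-3.142,  0.   ,  0.445]), 'ft_force': array([-0.025, -0.094,  0.215])}
```

View pics/top0.png

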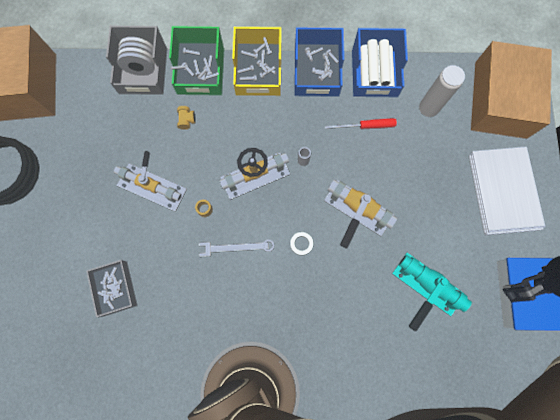

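View pics/scene0.png

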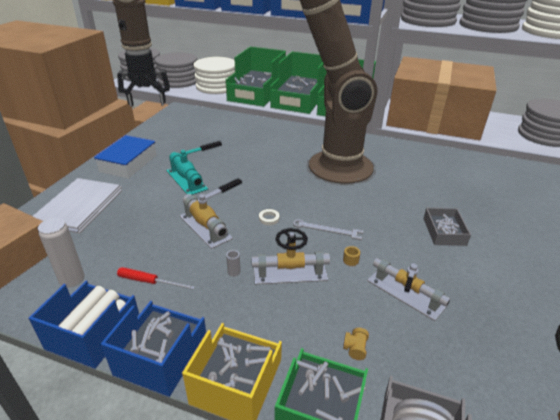

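Candidates for the large lever, in the top view: the brass valve with its grip at (350,233), and the turquoise one with its grip at (420,315). The brass one is meant, since the turquoise is the excluded look-alike. The small valve is at (150,185) and the handwheel at (252,162). I'll confirm with a crop and measure the axes.

Run:
```python
from h import *
p=get_image("top");f=p["frame"]
c=f[165:265,305:415];cv2.imwrite("pics/crop1.png",cv2.resize(c,None,fx=5.5,fy=5.5,interpolation=cv2.INTER_CUBIC)[:,:,::-1])
m=((f.max(2)<70)).astype(np.uint8);m[:165]=0;m[265:]=0;m[:,:305]=0;m[:,390:]=0
n,l,s,ce=cv2.connectedComponentsWithStats(m)
for i in range(1,n):
    if s[i,4]>30:
        yx=np.argwhere(l==i);P=np.array([ray(p,(a[1],a[0]),107 if 0 else 104)[:2] for a in yx])
        r=cv2.minAreaRect(P.astype(np.float32));u=np.linalg.svd(P-P.mean(0))[2][0]
        print(s[i],ce[i],P.mean(0),r,np.degrees(np.arctan2(u[1],u[0])))
# brass+pipe hue: print rays of key points
for uv in((363,201),(330,188),(392,226)): print(uv,ray(p,uv,45).round())
print(p["world_to_cam"])
```

```text
[341 219  18  29  86] [349.54651163 232.11627907] [ 387.02774712 -238.23604562] ((385.29034423828125, -237.56216430664062), (17.531936645507812, 72.1531982421875), 63.887611389160156) 154.63226150769884
(363, 201) [ 480. -285.   45.]
(330, 188) [ 514. -200.   45.]
(392, 226) [ 415. -358.   45.]
[[ 1.31693111e-02 -9.99912755e-01 -1.02551632e-03 -7.53725978e+01]
 [-9.76750470e-01 -1.26447672e-02 -2.14006142e-01  4.40647268e+02]
 [ 2.13974503e-01  3.81998700e-03 -9.76831777e-01  9.85784642e+02]
 [ 0.00000000e+00  0.00000000e+00  0.00000000e+00  1.00000000e+00]]
```

View pics/crop1.png

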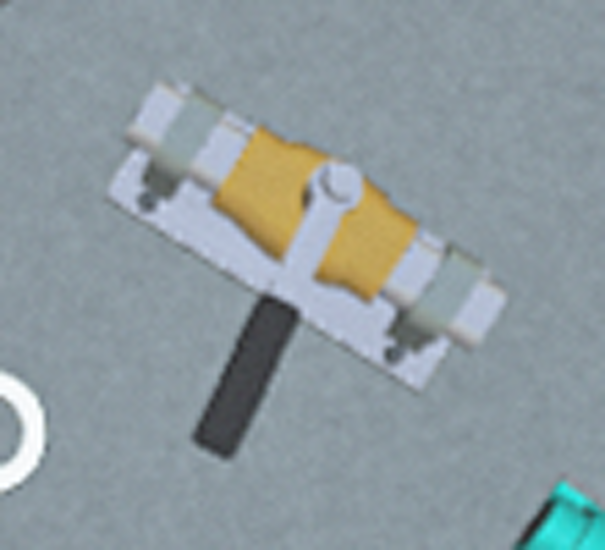

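The crop shows the brass large valve. Its pivot is at about (366,198), its black grip at (350,233), and the pipe runs from (332,185) to (393,222) in full-image pixels. The lever is nearly straight across the pipe. The grip is at about (386,-239), pointing about 154.6°. I'll move above it and refine the pipe axis.

```bash
python3 -m creep '[{"delta_pos":[20.4,-20.2,0],"dr":[0,0,0],"claw":85},{"delta_pos":[20.4,-20.2,0],"dr":[0,0,0],"claw":85},{"delta_pos":[20.4,-20.2,0],"dr":[0,0,0],"claw":85},{"delta_pos":[20.4,-20.2,0],"dr":[0,0,0],"claw":85},{"delta_pos":[20.4,-20.2,0],"dr":[0,0,0],"claw":85},{"delta_pos":[20.4,-20.2,0],"dr":[0,0,0],"claw":85},{"delta_pos":[20.4,-20.2,0],"dr":[0,0,0],"claw":85},{"delta_pos":[20.4,-20.2,0],"dr":[0,0,0],"claw":85},{"delta_pos":[20.4,-20.2,0],"dr":[0,0,0],"claw":85},{"delta_pos":[20.4,-20.2,0],"dr":[0,0,0],"claw":85},{"delta_pos":[20.4,-20.2,0],"dr":[0,0,0],"claw":85},{"delta_pos":[20.4,-20.2,0],"dr":[0,0,0],"claw":85}]'
python3 -m creep '[{"delta_pos":[0,0,0],"dr":[0,0,5.1],"claw":85},{"delta_pos":[0,0,0],"dr":[0,0,5.1],"claw":85},{"delta_pos":[0,0,0],"dr":[0,0,5.1],"claw":85},{"delta_pos":[0,0,0],"dr":[0,0,5.1],"claw":85},{"delta_pos":[0,0,0],"dr":[0,0,5.1],"claw":85},{"delta_pos":[0,0,0],"dr":[0,0,5.1],"claw":85},{"delta_pos":[0,0,0],"dr":[0,0,5.1],"claw":85},{"delta_pos":[0,0,0],"dr":[0,0,5.1],"claw":85},{"delta_pos":[0,0,0],"dr":[0,0,5.1],"claw":85},{"delta_pos":[0,0,0],"dr":[0,0,5.1],"claw":85},{"delta_pos":[0,0,0],"dr":[0,0,0],"claw":85},{"delta_pos":[0,0,0],"dr":[0,0,0],"claw":85}]'
python3 - <<'E'
from h import *
p=get_image("top")
q=lambda x,y:(305+(x+.5)/5.5-.5,165+(y+.5)/5.5-.5)
for nm,a,b,z in(("pipe",(147,112),(487,315),45),("plate edge",(107,195),(418,392),5),("pipe far edge",(160,85),(505,292),45),("lever",(337,183),(212,452),104)):
    A,B=ray(p,q(*a),z),ray(p,q(*b),z);d=B-A;print(nm,A.round(),B.round(),np.degrees(np.arctan2(d[1],d[0])).round(1),np.linalg.norm(d).round())
g=get_image("scene");f=g["frame"]
cv2.imwrite("pics/crop2.png",cv2.resize(f[100:260,110:310],None,fx=3.7,fy=3.7,interpolation=cv2.INTER_CUBIC)[:,:,::-1])
o=manip.get_obs();print(o["position"],np.degrees(o["tcp_rot"]))
for z in(107,):print(proj(g,(386,-239,z)),proj(g,(472,-280,z)))
E
```

```text
time_s: 1.55
position: [385.9, -238.7, 231.6]
tcp_rot: [3.141, -0.0, 0.445]
ft_force: [1.4, -0.8, -0.4]
grip_width: 0.998
grip_force: 0.0
time_s: 2.55
position: [385.6, -240.0, 231.4]
tcp_rot: [3.142, -0.0, -0.442]
ft_force: [0.2, 0.5, -0.2]
grip_width: 0.996
grip_force: 0.0
pipe [ 523. -203.   45.] [ 426. -362.   45.] -121.6 186.0
plate edge [ 492. -188.    5.] [ 395. -338.    5.] -122.8 178.0
pipe far edge [ 536. -210.   45.] [ 437. -371.   45.] -121.8 189.0
lever [ 473. -280.  104.] [ 351. -222.  104.] 154.4 135.0
[ 385.62710115 -240.03476446  231.36739676] [ 1.79997373e+02 -1.27415736e-02 -2.53560327e+01]
[230.18163374 182.88969563] [202.871612   196.06068812]
```

View pics/crop2.png

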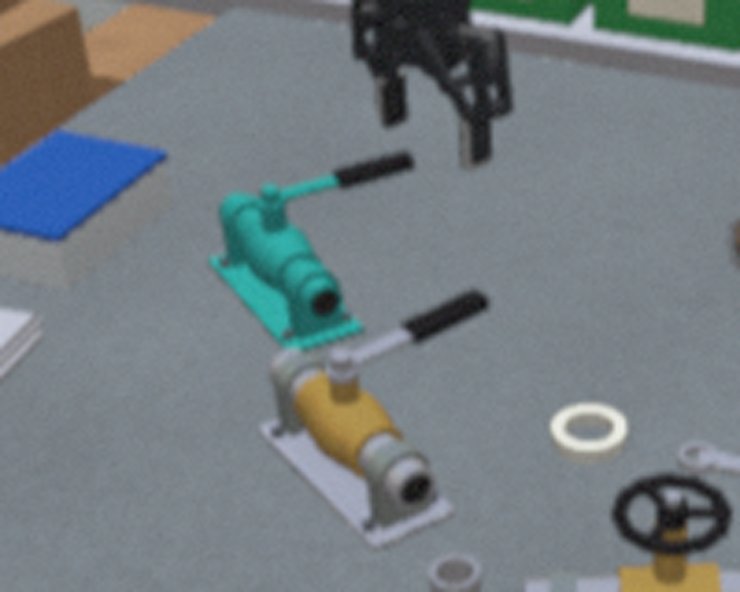

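The scene crop shows the brass valve's grip at full-image pixel (231,186), against a projection of (230,183 to 185), so the two views agree. The pipe runs at -122°, so shut is 148°, the lever is now at 154.5°, and half open is 193° (tool yaw 13°). Next I descend and grip.

```bash
python3 -m creep '[{"delta_pos":[0,0,20],"dr":[0,0,0],"claw":85},{"delta_pos":[0,0,20],"dr":[0,0,0],"claw":85},{"delta_pos":[0,0,20],"dr":[0,0,0],"claw":85},{"delta_pos":[0,0,20],"dr":[0,0,0],"claw":85},{"delta_pos":[0,0,20],"dr":[0,0,0],"claw":85},{"delta_pos":[0,0,18],"dr":[0,0,0],"claw":85},{"delta_pos":[0,0,15],"dr":[0,0,0],"claw":85},{"delta_pos":[0,0,15],"dr":[0,0,0],"claw":85},{"delta_pos":[0,0,0],"dr":[0,0,0],"claw":85},{"delta_pos":[0,0,0],"dr":[0,0,0],"claw":60},{"delta_pos":[0,0,0],"dr":[0,0,0],"claw":40},{"delta_pos":[0,0,0],"dr":[0,0,0],"claw":30}]'
python3 -m creep '[{"delta_pos":[0,0,0],"dr":[0,0,0],"claw":26},{"delta_pos":[0,0,0],"dr":[0,0,0],"claw":23},{"delta_pos":[0,0,0],"dr":[0,0,0],"claw":20},{"delta_pos":[0,0,0],"dr":[0,0,0],"claw":15},{"delta_pos":[0,0,0],"dr":[0,0,0],"claw":10},{"delta_pos":[0,0,0],"dr":[0,0,0],"claw":10}]'
```

```text
time_s: 3.65
position: [386.2, -240.4, 84.3]
tcp_rot: [3.142, -0.002, -0.445]
ft_force: [0.3, -0.2, 0.5]
grip_width: 0.597
grip_force: 0.0
time_s: 4.15
position: [386.2, -239.8, 84.0]
tcp_rot: [-3.141, -0.001, -0.445]
ft_force: [-0.6, 1.9, 6.8]
grip_width: 0.224
grip_force: 59.1
```

```bash
python3 -m creep '[{"delta_pos":[0.18,5.8,0],"dr":[0,0,-3.5],"claw":10},{"delta_pos":[0.18,5.8,0],"dr":[0,0,-3.5],"claw":10},{"delta_pos":[0.18,5.8,0],"dr":[0,0,-3.5],"claw":10},{"delta_pos":[0.18,5.8,0],"dr":[0,0,-3.5],"claw":10},{"delta_pos":[0.18,5.8,0],"dr":[0,0,-3.5],"claw":10},{"delta_pos":[0.18,5.8,0],"dr":[0,0,-3.5],"claw":10},{"delta_pos":[0.18,5.8,0],"dr":[0,0,-3.5],"claw":10},{"delta_pos":[0.18,5.8,0],"dr":[0,0,-3.5],"claw":10},{"delta_pos":[0.18,5.8,0],"dr":[0,0,-3.5],"claw":10},{"delta_pos":[0.18,5.8,0],"dr":[0,0,-3.5],"claw":10},{"delta_pos":[0.18,5.8,0],"dr":[0,0,-3.5],"claw":10},{"delta_pos":[0,0,0],"dr":[0,0,0],"claw":10}]'
python3 -m creep '[{"delta_pos":[0,0,0],"dr":[0,0,0],"claw":10},{"delta_pos":[0,0,0],"dr":[0,0,0],"claw":10}]'
```

```text
time_s: 5.15
position: [379.4, -304.0, 84.0]
tcp_rot: [3.14, -0.001, 0.228]
ft_force: [0.9, -1.9, 6.8]
grip_width: 0.222
grip_force: 59.2
time_s: 5.32
position: [379.3, -303.4, 84.1]
tcp_rot: [3.139, -0.001, 0.225]
ft_force: [0.7, -2.7, 4.4]
grip_width: 0.22
grip_force: 59.0
```

```bash
python3 -m creep '[{"delta_pos":[0,0,0],"dr":[0,0,0],"claw":40},{"delta_pos":[0,0,0],"dr":[0,0,0],"claw":70},{"delta_pos":[0,0,0],"dr":[0,0,0],"claw":85},{"delta_pos":[0,0,0],"dr":[0,0,0],"claw":85},{"delta_pos":[0,0,0],"dr":[0,0,0],"claw":85},{"delta_pos":[0,0,-10],"dr":[0,0,0],"claw":85},{"delta_pos":[0,0,-20],"dr":[0,0,0],"claw":85},{"delta_pos":[0,0,-30],"dr":[0,0,0],"claw":85},{"delta_pos":[0,0,-30],"dr":[0,0,0],"claw":85},{"delta_pos":[0,0,-30],"dr":[0,0,0],"claw":85},{"delta_pos":[0,0,-30],"dr":[0,0,0],"claw":85}]'
python3 -m creep '[{"delta_pos":[-20,25,0],"dr":[0,0,0],"claw":85},{"delta_pos":[-20,25,0],"dr":[0,0,0],"claw":85},{"delta_pos":[-20,25,0],"dr":[0,0,0],"claw":85},{"delta_pos":[-20,25,0],"dr":[0,0,0],"claw":85},{"delta_pos":[-10,25,0],"dr":[0,0,0],"claw":85},{"delta_pos":[0,25,0],"dr":[0,0,0],"claw":85},{"delta_pos":[0,25,0],"dr":[0,0,0],"claw":85},{"delta_pos":[0,25,0],"dr":[0,0,0],"claw":85},{"delta_pos":[0,25,0],"dr":[0,0,0],"claw":85},{"delta_pos":[0,0,0],"dr":[0,0,0],"claw":85},{"delta_pos":[0,0,0],"dr":[0,0,0],"claw":85}]'
python3 - <<'E'
from h import *
p=get_image("top");f=p["frame"]
cv2.imwrite("pics/crop3.png",cv2.resize(f[165:265,305:415],None,fx=5.5,fy=5.5,interpolation=cv2.INTER_CUBIC)[:,:,::-1])
m=((f.max(2)<70)).astype(np.uint8);m[:165]=0;m[265:]=0;m[:,:305]=0;m[:,395:]=0
n,l,s,ce=cv2.connectedComponentsWithStats(m)
for i in range(1,n):
    if s[i,4]>30:
        P=np.array([ray(p,(a[1],a[0]),104)[:2] for a in np.argwhere(l==i)])
        u=np.linalg.svd(P-P.mean(0))[2][0];c=P.mean(0)-[472.7,-280]
        print(s[i],P.mean(0),np.degrees(np.arctan2(u[1],u[0])),np.degrees(np.arctan2(c[1],c[0])),np.hypot(*c))
E
```

```text
time_s: 6.23
position: [378.6, -301.9, 235.5]
tcp_rot: [3.141, -0.0, 0.227]
ft_force: [0.4, -0.3, -0.3]
grip_width: 0.993
grip_force: 0.0
time_s: 7.15
position: [341.4, -542.3, 233.1]
tcp_rot: [-3.141, 0.0, 0.226]
ft_force: [0.7, -0.3, -0.0]
grip_width: 0.996
grip_force: 0.0
[370 222  14  30  93] [ 374.3937909  -301.26660174] -165.9298282284827 -167.79329237908632 100.58021225713708
```

View pics/crop3.png

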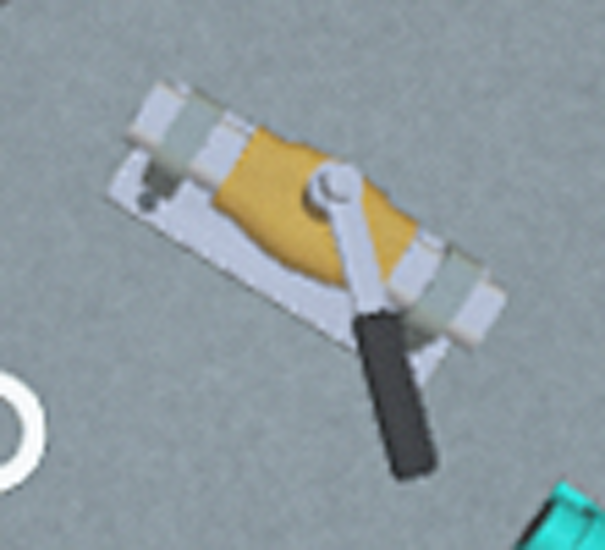

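The crop shows the lever running from the pivot at (366,198) to its end at about (380,251). That is about 193°, or 45° from the pipe. The gripper is clear, and the other two valves weren't touched.

```bash
python3 -c "
from station import manip
print(manip.close_job())"
```

```text
the job is handed in; nothing more can be done
None
```

The large brass valve's lever stands at half open, measured at about 45° (within 1–2°), and is released; the other two valves and the turquoise look-alike were not touched, and the job was handed in at about 7 s.

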